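Fit the paper-feed gear of a printing calculator

TASK

Draw the red-handled transit pin up out of the drive hub of the silver calculator, hang it by its flange in the notch of the yellow lug on the calculator's side and let go of it. Then take the white feed gear from the copper tray by its blue grip, turn it until its cross-shaped splines mesh with the hub, and push it fully home, flat on the hub, against the spring inside. Finish while still gripping the gear and keeping it pressed home, for the spring would lift it; leave the pin hanging in the notch and the other things on the counter where they are.

Things in the scene. Friction and masses are not known exactly. Their poses are not given: they have to be found in the camera images.
- calculator: Silver printing calculator, fixed, 240 x 240 mm, flat deck 60 mm above the counter; front (-x) towards the robot, origin in the middle of its underside. Keys 8 mm above the deck on its +y half; display hump 38 mm above the deck from x = +75 mm on. Drive hub in the deck at x = -20, y = -60 mm; lug on the -y side. It carries the spring plunger inside the hub.
- hub_face (a point): Centre of the top face of the brass drive hub (54 mm across), flush with the deck. z up; x and y along the arms of its cross-shaped socket, marked by four short black lines. Socket: two crossing slots 11 mm wide, 36 mm long, 44 mm deep, the same every quarter turn. The hub turns stiffly (0.06 N m) with joint hub.
- hub (a joint): Angle of the hub in the calculator, rad, counter-clockwise from above; 0: the socket's arms lie along the calculator's x and y. The socket looks the same every quarter turn.
- plunger (a joint): How far the 10 mm steel spring plunger in the centre of the socket is pushed down, m. At 0 its top lies 24 mm below the hub's face; the gear's stem fully home pushes it 10 mm (stop at 13 mm). Spring: 5 N at 0, about 9 N at 10 mm.
- notch (a point): Point in the notch of the yellow lug, at the lug's top, level with the deck (60 mm). Axes as the calculator's. The notch is a slot 12 mm wide in x, open towards -y: it runs from 6 mm on the +y side of this point to the lug's free edge 14 mm on the -y side. Lug 44 mm wide, 6 mm thick, open underneath.
- pin: Transit pin, upright: steel shaft 8 mm thick, 22 mm long; steel flange 25 mm across, 4 mm thick; on it a round red handle 14 mm thick, 30 mm tall. Origin on the axis at the flange's underside, z up. At the start the shaft stands in the middle of the hub's socket, flange on the hub; parked, the shaft hangs in the notch at point notch, flange on the lug.
- gear: White gear, 58 mm across, 8 mm thick; blue square grip above (18 x 18 mm, 8 to 40 mm above the origin), blue cross-shaped splines below: two fins 7 mm thick, 32 mm long, reaching 34 mm down (last 4 mm: 5 thick, 29 long). Origin on the axis in the disc's underside, z up; x, y square to the grip's flats and along the fins. About 80 g; stands on its splines in the tray, origin 37 mm up.
- tray: Copper coin tray, fixed, 120 x 120 mm, rim 14 mm high, floor 3 mm thick; origin in the middle of its underside.
- charger: Black charger brick, 85 x 55 x 34 mm, origin in the middle of its underside. Leave alone.
- cup: White porcelain cup, 76 mm across, 75 mm high, origin in the middle of its underside. Leave alone.
- driver: Screwdriver lying on the counter, about 0.2 m long, handle to its -x. Leave alone.
- roll: Roll of paper standing on end, 56 mm across, 57 mm high, origin in the middle of its underside. Leave alone.
- cap_a: Orange keycap, 18 mm square, 10 mm high, origin in the middle of its underside. Leave alone.
- cap_b: Grey keycap, 18 mm square, 10 mm high, origin in the middle of its underside. Leave alone.
Mind the look-alikes: they are no part of the job. Leave any pink look-alike of the gear alone.

How it is judged:
On the way, in this order (a step that is already met when the one before it is completed fails the run):
1. the pin hangs in the notch of the lug, let go (horizontal distance between pin and notch below 0.01 m and z of pin in the frame of notch between -0.004 and 0.004 m and angle between pin's own z axis and vertical below 0.12 rad and contact force between pin and the fingers below 0.1 N), for 0.2 s.
2. the gear's splines have entered the hub's socket (horizontal distance between gear and hub_face below 0.005 m and z of gear in the frame of hub_face below 0.022 m and angle between gear's own z axis and vertical below 0.15 rad), for 0.1 s.
At the end, for the whole second after the job is handed in: Gear within 3 mm of fully home, 4 mm of the hub's axis, upright (0.08 rad), plunger in over 6.5 mm, over 4 N between gear and calculator, fingers still on the gear (over 2 N). Pin upright (0.12 rad) in the notch within 10 mm of site notch, flange within 4 mm of the lug's top, let go (all of step 1 and horizontal distance between gear and hub_face below 0.004 m and z of gear in the frame of hub_face below 0.003 m and angle between gear's own z axis and vertical below 0.08 rad and value of joint plunger above 0.0065 m and contact force between gear and calculator above 4 N and contact force between gear and the fingers above 2 N); the arm keeps its last pose, push and grip.
It fails at once if a bystander (charger, cup, screwdriver, paper roll or loose keycap) is displaced by more than 30 mm (distance of any of charger, cup, driver, roll, cap_a, cap_b from where it was at the start of the episode above 0.03 m).
It also fails if it takes over 53 s, if anything falls off the work surface, if the arm or the gripper's body presses on something with over 40 N, if the wrist force passes 120 N, or if a joint passes its speed limit or range.

ROBOT

A 6-joint arm with a two-finger parallel gripper is mounted at the origin on the work surface. World frame = base frame: x ahead of the robot, y to its left, z up, the work surface at z = 0. Lengths are in m, angles in rad, forces in N, time in s.
With the tool pointing down it reaches from about 0.3 to 0.75 m from the base axis. Payload 8.5 kg.
Tool frame: the origin (TCP) lies at the very end of the fingers, on their centre line; the grasp point (between the pads) lies 19 mm behind it; z points along the fingers, y is the line along which they close (so a half turn about z gives the same grasp; the last joint's range is limited). The gripper opens to 85 mm and grips with 20 to 120 N. Pads are 22 mm wide; open, the fingers measure 114 mm over their backs; the gripper's body (76 mm by 85 mm) begins 54 mm behind the grasp point. The pads swing forward as they close: fully open they stand 13 mm farther back than shut.
Start: joints at [-1.332, 0.381, 1.297, -0, 1.464, -0.215], TCP at [0.241, -0.494, 0.231] pointing down, gripper open.
Joint ranges: [-3.11, 3.11], [-0.89, 2.33], [0.22, 2.48], [-1.42, 4.56], [0.17, 2.85], [-2.88, 2.88]. Speed limits (rad/s): [2.39, 2.39, 3.14, 3.14, 3.14, 3.14].

INTERFACE

Orientations are given as a unit quaternion [w, x, y, z].
In Python, from cell import read_state, eyes, job, spot_in, masks_of gives the robot as it stands. The module is installed in compiled form; this text tells all that it offers.
- The arm moves only by the tool play_rows, never from a script. Its argument "steps" is a list of rows, each an object of numbers: "tx", "ty", "tz": the shift along the tool's x, y, z in m; "roll": the turn about the tool's z in rad. A call has 1 to 12 rows; each row is the pose to reach, as a shift and turn from the pose commanded when the call began, along the tool's axes at that moment; what a row does not reach only later rows make up. A row lasts 1/12 s, in which the tool goes at most 41.7 mm and 7.16 degrees, less where a joint would pass 70% of its speed; a pose out of reach is approached as far as the arm can. A call with a gripper value outside its range is refused whole. "gripper" is the finger opening in m, from 0 to 0.0854, set as the call begins (left out, the last holds). The fingers move at their own pace and stop on an object; "grip_force" is the grip in N (left out, the last holds). Time passes only in rows, so rows that repeat a pose let the fingers close. It gives the time, the measured TCP pose, the force, the opening and the grip force at its end, in the units of the state.
- read_state(): the state, without advancing time (a new reading comes with each control period).
- eyes.get_image(name): name is "side" or "top"; returns a dict with "color" (480x640x3 uint8, red, green, blue), "camera_matrix" (3x3 intrinsics, pixels), "k1" (the pictures are not rectified: a ray, as slopes to the right and down, at radius r is drawn at 1 + k1 r^2 times it, then the intrinsics apply), "origin" and "rotation" of the camera in the world. Camera axes: x right, y down, z forward; pixel columns grow to the right and rows downward; lengths in m; the calibration is good to about 2 mm. A picture is of the moment at which its call begins. There is no depth.
- job.hand_in(): hands the job in; it is judged then, once.
Trained networks look in a picture, given as the dict that the camera call returned (one of the last four; its "shot" number tells which), for a name from the list of things; names that differ only in an ending like _2 or _b are one class to them, and where a whole thing is asked for, a point or a joint stands for the part that bears it (a point fixed in the world has none). Each returns a list of dicts, best first, with "conf" (0 to 1); they miss things now and then, are a little off and sometimes report something else, mostly with a low value. They report only what shows in the picture. A call takes as long as a camera call. They do not tell look-alikes from the thing itself.
- spot_in(label, picture): "bbox" ([left, top, right, bottom] in pixels, round what is visible of it).
- masks_of(label, picture): "pixels" (480x640 bool, what is visible of it) and "bbox" ([left, top, right, bottom] in pixels, round what is visible of it).
The state is a dict: "t": time; "joint_positions": joint angles; "joint_velocities": joint speeds; "joint_torque": joint torques, N m; "eef_pos": TCP position; "tcp_rot": TCP orientation; "ft_force": force on the tool from outside, world axes, zero at the start; "torque": the same for the moment, N m; "width": finger opening in m; "grasp_force": force on a finger pad.
Only numpy, scipy, OpenCV 4.12 (cv2) and the standard library are available. Lean on these libraries where they do the work, as an engineer would, in place of code of your own. Each camera call takes 0.05 s, during which the arm holds its last target. There are 200 camera calls.

## Working session

There is one attempt and no reset: what is moved stays moved. The work goes in short steps, Python scripts to look and compute and a tool call to move; the robot and the scene stay as the last step left them, time stands still between calls to the robot, and variables do not carry over. Pictures are saved under pics/ and viewed, at most 13 in all, crops included, and the job is handed in when it is done.

Besides the shell and the picture viewer there is one more tool, called after "Emit:" as name(argument=value, ...), one argument or row to a line, values as JSON. play_rows: Moves the arm, as the interface text tells. Its arguments: {"type":"object","properties":{"steps":{"type":"array","items":{"type":"object","properties":{"tx":{"type":"number"},"ty":{"type":"number"},"tz":{"type":"number"},"roll":{"type":"number"}}}},"gripper":{"type":"number"},"grip_force":{"type":"number"}},"required":["steps"]}

```bash
mkdir -p pics; cat > h.py <<'E'
import numpy as np, cv2
from cell import read_state, eyes, job, spot_in, masks_of
def proj(p,P):
    c=np.asarray(P['rotation']).T@(np.asarray(p,float)-P['origin']); s=c[:2]/c[2]; s=s*(1+P['k1']*(s@s))
    return (np.asarray(P['camera_matrix'])@[*s,1])[:2]
def ray(uv,P):
    d=np.linalg.inv(P['camera_matrix'])@[*uv,1]; d=d[:2]; s=d.copy()
    for _ in range(20): s=d/(1+P['k1']*(s@s))
    return np.asarray(P['rotation'])@[*s,1]
def onz(uv,z,P):
    r=ray(uv,P); o=np.asarray(P['origin']); return o+r*(z-o[2])/r[2]
def tri(u1,P1,u2,P2):
    A=np.zeros((3,3));b=np.zeros(3)
    for u,P in((u1,P1),(u2,P2)):
        r=ray(u,P);r/=np.linalg.norm(r);M=np.eye(3)-np.outer(r,r);A+=M;b+=M@np.asarray(P['origin'])
    return np.linalg.solve(A,b)
def save(im,n): cv2.imwrite('pics/'+n,im[:,:,::-1])
E
python3 - <<'E'
from h import *
np.set_printoptions(precision=4,suppress=True)
s=read_state(); print(s['t'],s['eef_pos'],s['tcp_rot'],s['width'],s['ft_force'])
for n in('side','top'):
    P=eyes.get_image(n); save(P['color'],n+'0.png'); print(n,P['origin'],P['rotation'],P['camera_matrix'],P['k1'])
    for l in('calculator','pin','gear','tray','hub','notch'):
        for d in masks_of(l,P)[:4]:
            ys,xs=np.nonzero(d['pixels']); print(l,round(d['conf'],2),np.round(d['bbox']),xs.mean().round(1),ys.mean().round(1))
E
```

```text
0.0 [ 0.2411 -0.494   0.2307] [-0.0007  0.9744  0.225   0.    ] 0.08542738902492321 [ 0.2818 -0.5701  0.4976]
side [ 0.2647 -1.1385  0.6772] [-0.5149  0.8464 -0.1194  0.0657] [[539.0101   0.     326.771 ]
 [  0.     539.0101 244.5497]
 [  0.       0.       1.    ]] -0.014014309422246104
calculator 0.71 [256. 225. 395. 334.] 326.9 283.4
pin 0.46 [316. 271. 328. 288.] 323.0 282.5
pin 0.18 [263. 209. 311. 235.] 284.0 221.4
gear 0.69 [227. 201. 253. 230.] 238.6 215.6
gear 0.63 [260. 183. 275. 207.] 270.9 195.5
gear 0.56 [276. 196. 298. 219.] 285.1 208.1
gear 0.52 [312. 281. 337. 294.] 323.8 290.3
tray 0.66 [264. 207. 310. 233.] 284.4 221.2
tray 0.21 [311. 280. 338. 295.] 323.3 290.1
hub 0.74 [312. 281. 337. 297.] 323.2 289.5
hub 0.32 [276. 201. 299. 222.] 284.9 208.9
notch 0.69 [277. 196. 301. 220.] 285.0 208.4
notch 0.26 [281. 376. 333. 416.] 306.1 396.7
top [ 0.3537 -0.0071  1.1653] [-0.0512  0.7114 -0.6974  0.07  ] [[510.3543   0.     318.4068]
 [  0.     510.3543 242.0135]
 [  0.       0.       1.    ]] -0.1422811597095806
calculator 0.94 [300. 190. 434. 310.] 358.9 249.6
calculator 0.62 [374. 249. 397. 267.] 384.8 257.6
gear 0.83 [154. 233. 179. 257.] 167.8 244.9
gear 0.7 [101. 242. 130. 266.] 116.4 253.4
gear 0.66 [155. 288. 180. 320.] 166.8 307.0
gear 0.48 [372. 248. 401. 269.] 384.9 257.0
tray 0.71 [448. 254. 459. 262.] 451.8 259.6
tray 0.6 [150. 227. 206. 277.] 179.2 251.9
hub 0.56 [374. 246. 397. 270.] 385.2 257.4
notch 0.84 [298. 190. 432. 309.] 358.9 249.7
```

```bash
sed -i "s/^def proj/from scipy.spatial.transform import Rotation as Ro\ndef RM(P): q=P['rotation']; return Ro.from_quat([q[1],q[2],q[3],q[0]]).as_matrix()\ndef proj/; s/np.asarray(P\['rotation'\])/RM(P)/g" h.py; python3 - <<'E'
import cv2
a=cv2.imread('pics/side0.png');b=cv2.imread('pics/top0.png')
cv2.imwrite('pics/top_c.png',cv2.resize(b[150:370,80:480],None,fx=2,fy=2,interpolation=cv2.INTER_CUBIC))
cv2.imwrite('pics/side_c.png',cv2.resize(a[160:440,190:470],None,fx=2.1,fy=2.1,interpolation=cv2.INTER_CUBIC))
E
```

```text
(no output)
```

View pics/top_c.png

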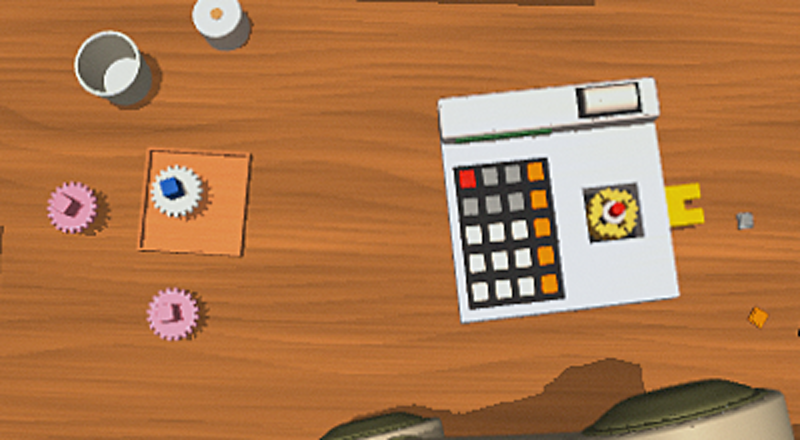

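View pics/side_c.png

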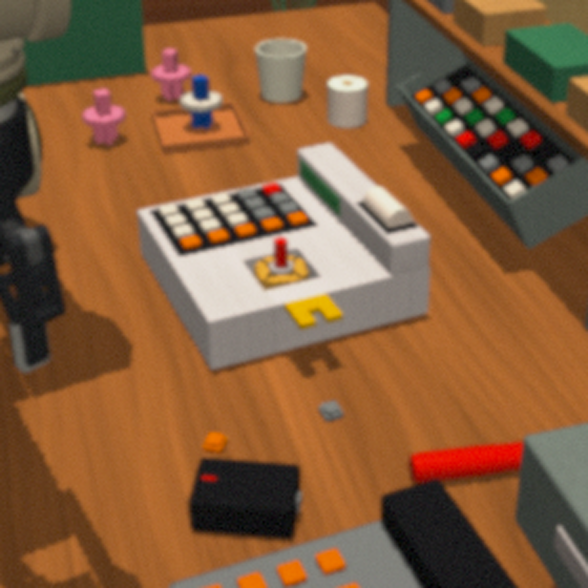

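```bash
python3 - <<'E'
from h import *
np.set_printoptions(precision=4,suppress=True)
S=eyes.get_image('side');T=eyes.get_image('top')
def blob(P,box,f):
    x0,y0,x1,y1=box; im=P['color'].astype(int); m=np.zeros(im.shape[:2],bool); m[y0:y1,x0:x1]=f(im[y0:y1,x0:x1]); ys,xs=np.nonzero(m)
    return np.array([xs.mean(),ys.mean()]),m,(xs.min(),ys.min(),xs.max(),ys.max(),len(xs))
red=lambda a:(a[...,0]>140)&(a[...,1]<70)&(a[...,2]<70)
blue=lambda a:(a[...,2]>a[...,0]+50)&(a[...,2]>90)
yel=lambda a:(a[...,0]>150)&(a[...,1]>130)&(a[...,2]<90)
rT=blob(T,(370,240,405,275),red); rS=blob(S,(305,262,340,300),red)
print('red',rT[0],rT[2],rS[0],rS[2],tri(rT[0],T,rS[0],S),onz(rT[0],.085,T))
bT=blob(T,(150,230,185,262),blue); bS=blob(S,(270,190,305,225),blue)
print('blue',bT[0],bT[2],bS[0],bS[2],tri(bT[0],T,bS[0],S),onz(bT[0],.07,T))
lT=blob(T,(410,235,436,268),yel); lS=blob(S,(318,295,360,320),yel)
print('lug',lT[0],lT[2],lS[0],lS[2],tri(lT[0],T,lS[0],S),onz(lT[0],.06,T))
pts=np.argwhere(lT[1])[:,::-1].astype(np.float32); print('lug rect',cv2.minAreaRect(pts))
hT=blob(T,(368,240,405,275),lambda a:(a[...,0]>120)&(a[...,1]>100)&(a[...,2]<110)&(a[...,0]-a[...,2]>60)); pts=np.argwhere(hT[1])[:,::-1].astype(np.float32)
print('hub',hT[0],hT[2],onz(hT[0],.06,T),cv2.minEnclosingCircle(pts))
for u in((311,311),(419.5,298),(407.5,189),(299.5,199.5)): print(u,onz(u,.06,T),onz(u,.098,T))
k=cv2.INTER_CUBIC
c=[cv2.resize(T['color'][238:274,368:440],None,fx=8,fy=8,interpolation=k),cv2.resize(T['color'][228:264,146:218],None,fx=8,fy=8,interpolation=k)]
save(np.vstack(c),'close.png')
E
```

```text
red [388.6207 253.8621] (np.int64(386), np.int64(251), np.int64(392), np.int64(257), 29) [322.5435 277.3261] (np.int64(308), np.int64(265), np.int64(331), np.int64(286), 46) [ 0.5167 -0.1855  0.0869] [ 0.5187 -0.1861  0.085 ]
blue [163.9559 242.8235] (np.int64(160), np.int64(238), np.int64(168), np.int64(247), 68) [285.3614 207.0482] (np.int64(282), np.int64(196), np.int64(289), np.int64(219), 83) [0.5375 0.312  0.0403] [0.5345 0.3034 0.07  ]
lug [421.355  251.9772] (np.int64(413), np.int64(241), np.int64(431), np.int64(262), 307) [338.8194 306.9861] (np.int64(326), np.int64(301), np.int64(352), np.int64(314), 216) [ 0.528  -0.2637  0.0593] [ 0.5283 -0.2636  0.06  ]
lug rect ((421.9268493652344, 251.84146118164062), (20.20897102355957, 17.337751388549805), 83.6598129272461)
hub [386.0533 256.0752] (np.int64(374), np.int64(244), np.int64(398), np.int64(268), 319) [ 0.5175 -0.1845  0.06  ] ((386.125, 256.0), 12.63994312286377)
(311, 311) [ 0.3945 -0.0216  0.06  ] [ 0.3931 -0.0211  0.098 ]
(419.5, 298) [ 0.4263 -0.2581  0.06  ] [ 0.4238 -0.2495  0.098 ]
(407.5, 189) [ 0.6719 -0.2345  0.06  ] [ 0.6609 -0.2267  0.098 ]
(299.5, 199.5) [0.6409 0.009  0.06  ] [0.631  0.0084 0.098 ]
```

View pics/close.png

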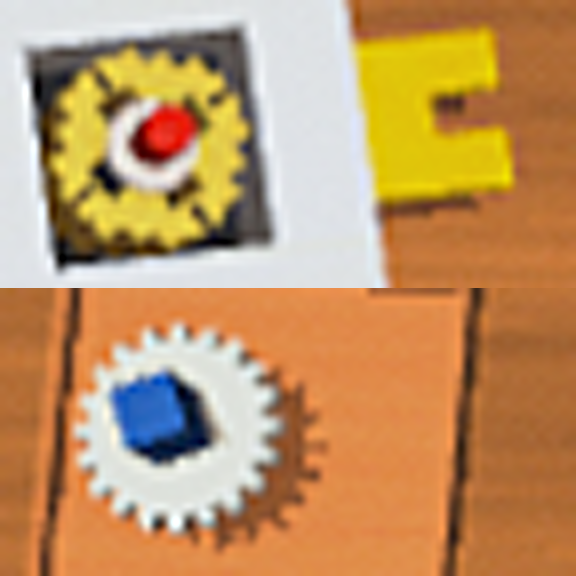

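```bash
cat >> h.py <<'E'
def go(x,y,z,yaw,s=None):
    """tool-axis shifts to bring TCP to x,y,z with tool y at world angle yaw (mod pi)"""
    s=s or read_state(); q=s['tcp_rot']; R=Ro.from_quat([q[1],q[2],q[3],q[0]]).as_matrix()
    t=R.T@(np.array([x,y,z])-s['eef_pos']); now=np.arctan2(R[1,1],R[0,1]); d=(yaw-now+np.pi/2)%np.pi-np.pi/2
    print('t%.2f'%s['t'],'tcp',np.round(s['eef_pos'],4),'yaw %.3f'%now,'-> tx,ty,tz',np.round(t,4),'roll %.3f'%-d,'tilt',np.round(R[:2,2],3),'j',np.round(s['joint_positions'],2))
E
python3 - <<'E'
from h import *
np.set_printoptions(precision=4,suppress=True)
T=eyes.get_image('top')
f=lambda u,v,x0=368,y0=238:(x0+(u+.5)/8-.5,y0+(v+.5)/8-.5)
a=onz(f(502,108),.06,T);b=onz(f(436,112),.06,T);print('slot',a,b,'notch',b+(a-b)*.3)
for u in((492,30),(513,187),(357,43),(381,197)): print(onz(f(*u),.06,T))
c=np.array([.528,-.1245]);print('pred hub px',proj([.517,-.186,.06],T))
go(.517,-.186,.15,.13)
E
```

```text
slot [ 0.5307 -0.2839  0.06  ] [ 0.5292 -0.2652  0.06  ] notch [ 0.5297 -0.2708  0.06  ]
[ 0.5527 -0.2815  0.06  ]
[ 0.5086 -0.2866  0.06  ]
[ 0.5481 -0.2432  0.06  ]
[ 0.5052 -0.2494  0.06  ]
pred hub px [386.7433 256.3013]
t0.85 tcp [ 0.2411 -0.4943  0.2313] yaw -1.117 -> tx,ty,tz [ 0.3831 -0.1561  0.0813] roll -1.247 tilt [0. 0.] j [-1.33  0.38  1.3   0.    1.46 -0.22]
```

Emit:
play_rows(
  steps=[
    {"tx": 0.032, "ty": -0.013, "tz": 0.007, "roll": -0.11},
    {"tx": 0.064, "ty": -0.026, "tz": 0.014, "roll": -0.22},
    {"tx": 0.1, "ty": -0.04, "tz": 0.02, "roll": -0.34},
    {"tx": 0.135, "ty": -0.055, "tz": 0.028, "roll": -0.46},
    {"tx": 0.17, "ty": -0.07, "tz": 0.035, "roll": -0.58},
    {"tx": 0.205, "ty": -0.084, "tz": 0.044, "roll": -0.7},
    {"tx": 0.24, "ty": -0.098, "tz": 0.05, "roll": -0.82},
    {"tx": 0.275, "ty": -0.112, "tz": 0.058, "roll": -0.94},
    {"tx": 0.31, "ty": -0.126, "tz": 0.065, "roll": -1.06},
    {"tx": 0.345, "ty": -0.141, "tz": 0.073, "roll": -1.16},
    {"tx": 0.383, "ty": -0.156, "tz": 0.08, "roll": -1.247},
    {"tx": 0.383, "ty": -0.156, "tz": 0.08, "roll": -1.247},
  ],
  gripper=0.05,
)

```text
t: 1.85
eef_pos: [0.5197, -0.181, 0.15]
tcp_rot: [-0.001, 0.656, 0.755, 0.001]
ft_force: [-1.4, 0.5, -0.4]
width: 0.0502
grasp_force: 0.0
```

```bash
python3 - <<'E'
from h import *
go(.517,-.186,.069,.125)
S=eyes.get_image('side');T=eyes.get_image('top')
a=cv2.resize(S['color'][205:335,250:400],(600,520),interpolation=cv2.INTER_CUBIC);save(a,'s1.png')
E
```

```text
t1.85 tcp [ 0.5197 -0.181   0.15  ] yaw 0.140 -> tx,ty,tz [-0.0047 -0.0034  0.081 ] roll 0.015 tilt [-0.     0.002] j [-0.55  0.45  1.43  0.    1.26 -0.69]
```

View pics/s1.png

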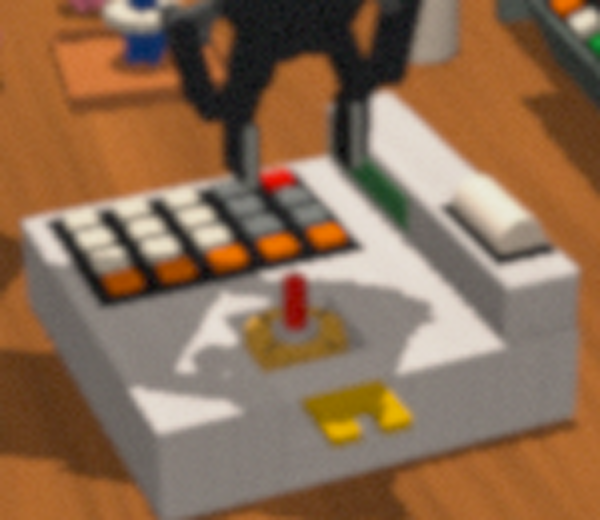

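Emit:
play_rows(
  steps=[
    {"tz": 0.01},
    {"tz": 0.02},
    {"tz": 0.03},
    {"tz": 0.03},
    {"tz": 0.03},
  ],
)

```text
invalid input at $.steps[0]: expected keys tx, ty, tz, roll
```

```bash
python3 - <<'E'
from h import *
S=eyes.get_image('side');T=eyes.get_image('top')
go(.517,-.186,.069,.125)
red=lambda a:(a[...,0]>100)&(a[...,1]<60)&(a[...,2]<60)
m=red(S['color'][268:290,312:336].astype(int));ys,xs=np.nonzero(m)
if len(xs):
  u=np.array([xs.mean()+312,ys.mean()+268]);print(u,len(xs),xs.min(),xs.max(),ys.min(),ys.max())
  p=np.array([.517,-.186,.079]);print('pred',proj(p,S),proj([.517,-.186,.094],S),proj([.517,-.186,.064],S))
E
```

```text
t2.05 tcp [ 0.5166 -0.1869  0.1515] yaw 0.129 -> tx,ty,tz [0.0008 0.0005 0.0825] roll 0.004 tilt [ 0. -0.] j [-0.56  0.45  1.43 -0.    1.26 -0.69]
[322.90909091 279.66666667] 66 3 14 0 18
pred [323.56022187 280.4299104 ] [323.457407  274.3732523] [323.66181449 286.41378448]
```

Emit:
play_rows(
  steps=[
    {"tx": 0, "ty": 0, "tz": 0.03, "roll": 0},
    {"tx": 0, "ty": 0, "tz": 0.05, "roll": 0},
    {"tx": 0, "ty": 0, "tz": 0.065, "roll": 0},
    {"tx": 0, "ty": 0, "tz": 0.075, "roll": 0},
    {"tx": 0, "ty": 0, "tz": 0.081, "roll": 0},
    {"tx": 0, "ty": 0, "tz": 0.081, "roll": 0},
  ],
)

```text
t: 2.55
eef_pos: [0.5164, -0.1869, 0.0698]
tcp_rot: [-0.001, 0.66, 0.751, -0.0]
ft_force: [-0.8, -0.4, -0.1]
width: 0.0499
grasp_force: 0.0
```

Emit:
play_rows(
  steps=[
    {"tx": 0, "ty": 0, "tz": 0, "roll": 0},
    {"tx": 0, "ty": 0, "tz": 0, "roll": 0},
    {"tx": 0, "ty": 0, "tz": 0, "roll": 0},
    {"tx": 0, "ty": 0, "tz": 0, "roll": 0},
    {"tx": 0, "ty": 0, "tz": 0, "roll": 0},
  ],
  gripper=0.0,
  grip_force=30,
)

```text
t: 2.97
eef_pos: [0.5173, -0.1865, 0.0711]
tcp_rot: [0.001, 0.66, 0.752, 0.0]
ft_force: [-0.2, -1.1, 5.3]
width: 0.0124
grasp_force: 29.5
```

Emit:
play_rows(
  steps=[
    {"tx": 0, "ty": 0, "tz": -0.01, "roll": 0},
    {"tx": 0, "ty": 0, "tz": -0.025, "roll": 0},
    {"tx": 0, "ty": 0, "tz": -0.04, "roll": 0},
    {"tx": 0, "ty": 0, "tz": -0.05, "roll": 0},
    {"tx": 0, "ty": 0, "tz": -0.05, "roll": 0},
    {"tx": 0, "ty": 0, "tz": -0.05, "roll": 0},
    {"tx": 0, "ty": 0, "tz": -0.05, "roll": 0},
  ],
)

```text
t: 3.55
eef_pos: [0.5166, -0.186, 0.1197]
tcp_rot: [-0.001, 0.66, 0.752, -0.0]
ft_force: [-0.3, 0.4, -0.8]
width: 0.0127
grasp_force: 29.3
```

```bash
python3 - <<'E'
from h import *
go(.5295,-.2705,.12,.125)
s=read_state();print(s['ft_force'],s['width'],s['grasp_force'])
S=eyes.get_image('side')
a=cv2.resize(S['color'][225:325,270:390],(720,600),interpolation=cv2.INTER_CUBIC);save(a,'s2.png')
E
```

```text
t3.55 tcp [ 0.5166 -0.186   0.1197] yaw 0.130 -> tx,ty,tz [-0.0855  0.0019 -0.0004] roll 0.005 tilt [-0.001  0.001] j [-0.56  0.49  1.47 -0.    1.18 -0.69]
[-0.3471877   0.43408822 -0.78426178] 0.012710126732654517 29.294553101062775
```

View pics/s2.png

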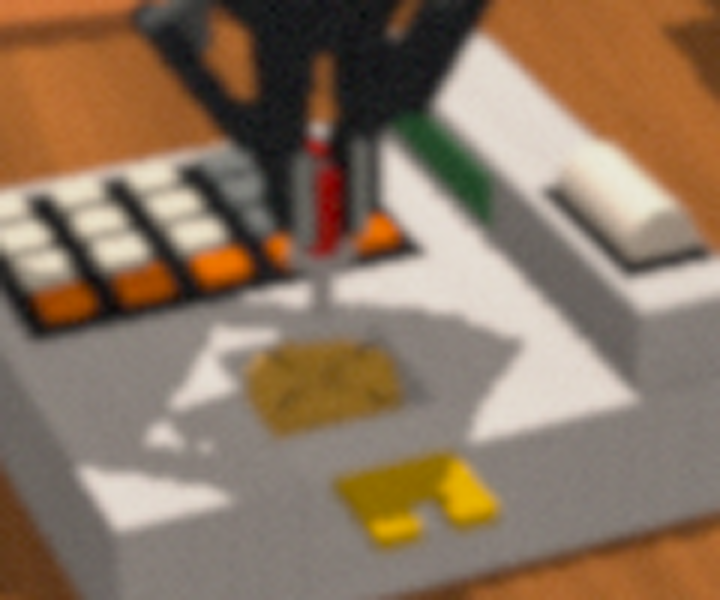

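Emit:
play_rows(
  steps=[
    {"tx": -0.02, "ty": 0.0, "tz": 0, "roll": 0},
    {"tx": -0.045, "ty": 0.001, "tz": 0, "roll": 0},
    {"tx": -0.07, "ty": 0.002, "tz": 0, "roll": 0},
    {"tx": -0.082, "ty": 0.002, "tz": 0, "roll": 0},
    {"tx": -0.087, "ty": 0.002, "tz": 0, "roll": 0},
    {"tx": -0.087, "ty": 0.002, "tz": 0, "roll": 0},
    {"tx": -0.087, "ty": 0.002, "tz": 0, "roll": 0},
    {"tx": -0.087, "ty": 0.002, "tz": 0, "roll": 0},
  ],
)

```text
t: 4.27
eef_pos: [0.53, -0.271, 0.1202]
tcp_rot: [-0.0, 0.659, 0.752, 0.0]
ft_force: [0.8, 0.3, -0.4]
width: 0.0129
grasp_force: 29.3
```

```bash
python3 - <<'E'
from h import *
go(.5293,-.272,.12,.125)
S=eyes.get_image('side');T=eyes.get_image('top')
k=cv2.INTER_CUBIC
n=np.array([.5293,-.272]);print('pred notch side',proj([*n,.06],S),'pin tip',proj([*n,.088],S),'top',proj([*n,.06],T))
a=cv2.resize(S['color'][250:330,300:380],(560,560),interpolation=k)
save(a,'s3.png')
E
```

```text
t4.27 tcp [ 0.53   -0.271   0.1202] yaw 0.131 -> tx,ty,tz [-0.0009 -0.0009  0.0002] roll 0.006 tilt [-0.001  0.001] j [-0.67  0.56  1.34  0.    1.25 -0.8 ]
pred notch side [340.83725712 308.7893496 ] pin tip [340.84173244 297.11367976] top [425.06882335 251.58739432]
```

View pics/s3.png

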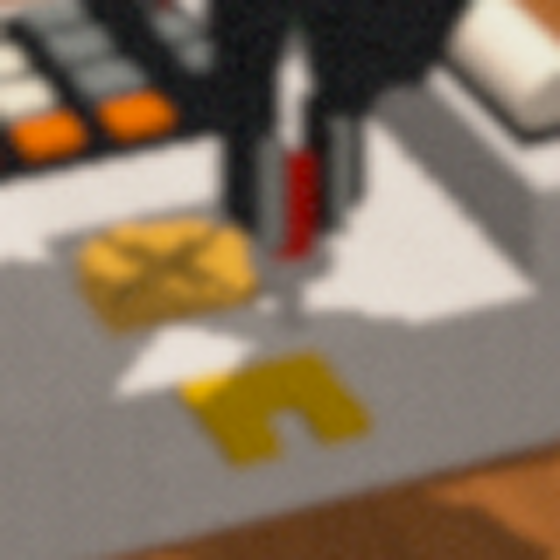

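Emit:
play_rows(
  steps=[
    {"tx": 0, "ty": -0.0007, "tz": 0.01, "roll": 0},
    {"tx": 0, "ty": -0.0007, "tz": 0.02, "roll": 0},
    {"tx": 0, "ty": -0.0007, "tz": 0.025, "roll": 0},
    {"tx": 0, "ty": -0.0007, "tz": 0.03, "roll": 0},
    {"tx": 0, "ty": -0.0007, "tz": 0.035, "roll": 0},
    {"tx": 0, "ty": -0.0007, "tz": 0.035, "roll": 0},
  ],
)

```text
t: 4.87
eef_pos: [0.5291, -0.272, 0.0841]
tcp_rot: [-0.001, 0.66, 0.752, -0.0]
ft_force: [0.7, -0.6, -0.3]
width: 0.0129
grasp_force: 29.3
```

Emit:
play_rows(
  steps=[
    {"tx": 0, "ty": 0, "tz": 0.006, "roll": 0},
    {"tx": 0, "ty": 0, "tz": 0.01, "roll": 0},
    {"tx": 0, "ty": 0, "tz": 0.0125, "roll": 0},
    {"tx": 0, "ty": 0, "tz": 0.0135, "roll": 0},
    {"tx": 0, "ty": 0, "tz": 0.0135, "roll": 0},
  ],
)

```text
t: 5.28
eef_pos: [0.5295, -0.2723, 0.0716]
tcp_rot: [-0.0, 0.66, 0.752, -0.0]
ft_force: [-0.5, 0.2, 0.1]
width: 0.0129
grasp_force: 29.4
```

```bash
python3 - <<'E'
from h import *
S=eyes.get_image('side')
go(.5293,-.272,.07,.125)
a=cv2.resize(S['color'][250:330,300:380],(560,560),interpolation=cv2.INTER_CUBIC);save(a,'s4.png')
E
```

```text
t5.33 tcp [ 0.5296 -0.2724  0.0719] yaw 0.130 -> tx,ty,tz [ 0.0004 -0.0002  0.0019] roll 0.005 tilt [ 0. -0.] j [-0.67  0.61  1.39 -0.    1.14 -0.8 ]
```

View pics/s4.png

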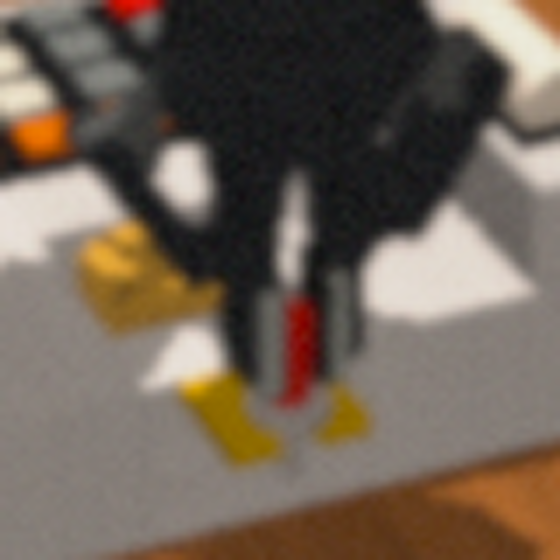

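Emit:
play_rows(
  steps=[
    {"tx": 0, "ty": 0, "tz": 0.0015, "roll": 0},
    {"tx": 0, "ty": 0, "tz": 0.0015, "roll": 0},
    {"tx": 0, "ty": 0, "tz": 0.0015, "roll": 0},
  ],
)

```text
t: 5.58
eef_pos: [0.5298, -0.2725, 0.0712]
tcp_rot: [0.001, 0.66, 0.752, -0.0]
ft_force: [-1.1, 1.0, 4.7]
width: 0.0127
grasp_force: 29.9
```

Emit:
play_rows(
  steps=[
    {"tx": 0, "ty": 0, "tz": 0, "roll": 0},
    {"tx": 0, "ty": 0, "tz": 0, "roll": 0},
    {"tx": 0, "ty": 0, "tz": 0, "roll": 0},
    {"tx": 0, "ty": 0, "tz": -0.01, "roll": 0},
    {"tx": 0, "ty": 0, "tz": -0.03, "roll": 0},
    {"tx": 0, "ty": 0, "tz": -0.06, "roll": 0},
    {"tx": 0, "ty": 0, "tz": -0.09, "roll": 0},
    {"tx": 0, "ty": 0, "tz": -0.11, "roll": 0},
    {"tx": 0, "ty": 0, "tz": -0.11, "roll": 0},
  ],
  gripper=0.05,
)

```text
t: 6.33
eef_pos: [0.5309, -0.2732, 0.1858]
tcp_rot: [0.004, 0.66, 0.752, 0.0]
ft_force: [0.5, -0.5, 1.1]
width: 0.05
grasp_force: 0.0
```

```bash
python3 - <<'E'
from h import *
np.set_printoptions(precision=4,suppress=True)
S=eyes.get_image('side');T=eyes.get_image('top')
g=(300-12,182)
A=cv2.resize(S['color'][250:330,300:380],(400,400),interpolation=cv2.INTER_CUBIC)
B=cv2.resize(T['color'][228:268,150:190],(400,400),interpolation=cv2.INTER_CUBIC)
save(np.hstack([A,B]),'s5.png')
# gear: whites/blue in top
im=T['color'].astype(int);sub=im[228:266,146:192]
w=(sub.min(-1)>150);ys,xs=np.nonzero(w);(cx,cy),r=cv2.minEnclosingCircle(np.c_[xs,ys].astype(np.float32));print('disc',cx+146,cy+228,r,onz((cx+146,cy+228),.045,T))
b=(sub[...,2]>sub[...,0]+60)
hi=b&(sub[...,2]>150); print(np.sort(sub[...,2][b]))
ys,xs=np.nonzero(hi);R=cv2.minAreaRect(np.c_[xs,ys].astype(np.float32)*1.0);print('top',xs.mean()+146,ys.mean()+228,R,onz((xs.mean()+146,ys.mean()+228),.077,T))
# orientation: project the model square at angles and score IoU
c=onz((xs.mean()+146,ys.mean()+228),.077,T)[:2]
best=[]
for a in np.arange(0,np.pi/2,.03):
    q=[c+9e-3*np.sqrt(2)*np.array([np.cos(a+k*np.pi/2+np.pi/4),np.sin(a+k*np.pi/2+np.pi/4)]) for k in range(4)]
    P=np.array([(proj([*v,.077],T)-[146,228]+.5)*16 for v in q]);m=np.zeros((38*16,46*16),np.uint8);cv2.fillPoly(m,[P.astype(int)],255);m=cv2.resize(m,(46,38),interpolation=cv2.INTER_AREA)/255
    best.append((np.abs(m-hi).sum(),round(a,2)))
print(sorted(best)[:4])
go(*c,.13,.125)
E
```

```text
disc 167.1220474243164 244.56299209594727 13.177312850952148 [0.5348 0.303  0.045 ]
[ 66 104 108 113 123 135 140 144 153 157 158 162 162 172 173 175 176 176
 176 177 178 179 179 179 179 179 179 179 179 179 180 180 180 180 180 180
 180 180 180 181 182 182 182 182 182 183 183 185 185 186 186 187 189 189
 189 189 190 191 193 194 194 196 196 197 198 198]
top 163.89655172413794 242.68965517241378 ((17.88235092163086, 14.529411315917969), (7.276068687438965, 7.761139392852783), 75.96376037597656) [0.5336 0.3016 0.077 ]
[(np.float64(10.952941176470588), np.float64(0.3)), (np.float64(11.458823529411765), np.float64(0.24)), (np.float64(11.50980392156863), np.float64(0.33)), (np.float64(11.611764705882353), np.float64(0.36))]
t6.43 tcp [ 0.5296 -0.2723  0.1812] yaw 0.130 -> tx,ty,tz [0.5686 0.0784 0.0506] roll 0.005 tilt [ 0.001 -0.001] j [-0.67  0.5   1.25 -0.    1.39 -0.8 ]
```

View pics/s5.png

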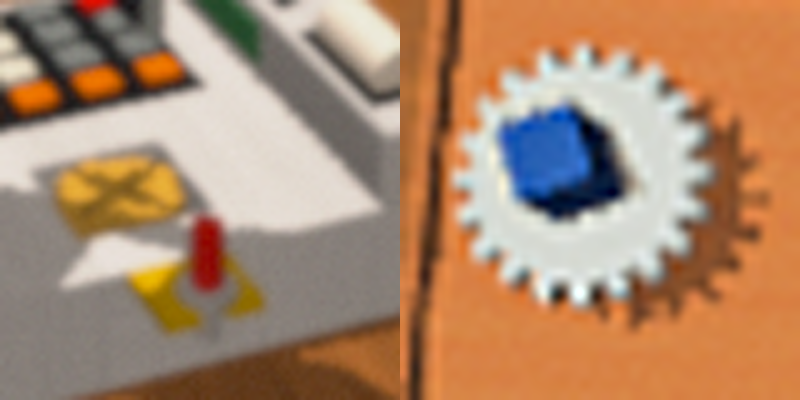

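Emit:
play_rows(
  steps=[
    {"tx": 0.02, "ty": 0.003, "tz": 0, "roll": 0},
    {"tx": 0.06, "ty": 0.008, "tz": 0, "roll": 0},
    {"tx": 0.1, "ty": 0.014, "tz": 0, "roll": 0},
    {"tx": 0.14, "ty": 0.019, "tz": 0, "roll": -0.02},
    {"tx": 0.18, "ty": 0.025, "tz": 0, "roll": -0.04},
    {"tx": 0.22, "ty": 0.03, "tz": 0, "roll": -0.06},
    {"tx": 0.26, "ty": 0.036, "tz": 0, "roll": -0.08},
    {"tx": 0.3, "ty": 0.042, "tz": 0, "roll": -0.1},
    {"tx": 0.34, "ty": 0.047, "tz": 0, "roll": -0.12},
    {"tx": 0.38, "ty": 0.053, "tz": 0, "roll": -0.14},
    {"tx": 0.42, "ty": 0.058, "tz": 0, "roll": -0.16},
    {"tx": 0.46, "ty": 0.064, "tz": 0.01, "roll": -0.17},
  ],
)

```text
t: 7.43
eef_pos: [0.5331, 0.1942, 0.1706]
tcp_rot: [0.0, 0.593, 0.805, 0.0]
ft_force: [1.6, -0.2, 0.7]
width: 0.0502
grasp_force: 0.0
```

Emit:
play_rows(
  steps=[
    {"tx": 0.035, "ty": 0.0, "tz": 0.01, "roll": 0},
    {"tx": 0.07, "ty": -0.002, "tz": 0.02, "roll": 0},
    {"tx": 0.1, "ty": -0.004, "tz": 0.03, "roll": 0},
    {"tx": 0.108, "ty": -0.004, "tz": 0.04, "roll": 0},
    {"tx": 0.108, "ty": -0.004, "tz": 0.04, "roll": 0},
    {"tx": 0.108, "ty": -0.004, "tz": 0.04, "roll": 0},
  ],
)

```text
t: 7.93
eef_pos: [0.4973, 0.2936, 0.1294]
tcp_rot: [-0.001, 0.593, 0.805, -0.001]
ft_force: [0.3, 0.5, 0.2]
width: 0.05
grasp_force: 0.0
```

```bash
python3 - <<'E'
from h import *
S=eyes.get_image('side');T=eyes.get_image('top')
go(.5343,.3023,.05,.3)
A=cv2.resize(S['color'][165:235,250:320],(400,400),interpolation=cv2.INTER_CUBIC)
B=cv2.resize(T['color'][241:271,371:401],(400,400),interpolation=cv2.INTER_CUBIC)
save(np.hstack([A,B]),'s6.png')
print(proj([.5343,.3023,.077],S),proj([.5343,.3023,.061],S),proj([.517,-.186,.06],T))
im=S['color'][190:225,265:305].astype(int);b=(im[...,2]>im[...,0]+60);ys,xs=np.nonzero(b);print(len(xs),xs.mean()+265,ys.mean()+190,xs.min()+265,xs.max()+265,ys.min()+190,ys.max()+190)
E
```

```text
t8.03 tcp [0.4984 0.2929 0.1305] yaw 0.299 -> tx,ty,tz [-0.0016  0.0371  0.0806] roll -0.001 tilt [ 0. -0.] j [ 0.33  0.52  1.38 -0.    1.25  0.03]
[285.03359772 196.77889823] [285.29176064 201.84148009] [386.74328406 256.30133102]
71 285.3098591549296 207.11267605633802 283 289 197 219
```

View pics/s6.png

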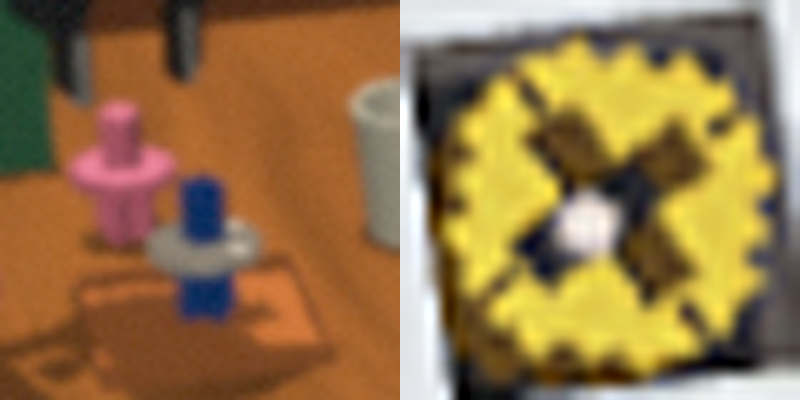

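Emit:
play_rows(
  steps=[
    {"tx": 0, "ty": 0.015, "tz": 0.0, "roll": 0},
    {"tx": -0.001, "ty": 0.03, "tz": 0.005, "roll": 0},
    {"tx": -0.0015, "ty": 0.037, "tz": 0.015, "roll": 0},
    {"tx": -0.0015, "ty": 0.037, "tz": 0.03, "roll": 0},
    {"tx": -0.0015, "ty": 0.037, "tz": 0.045, "roll": 0},
    {"tx": -0.0015, "ty": 0.037, "tz": 0.06, "roll": 0},
    {"tx": -0.0015, "ty": 0.037, "tz": 0.072, "roll": 0},
    {"tx": -0.0015, "ty": 0.037, "tz": 0.079, "roll": 0},
    {"tx": -0.0015, "ty": 0.037, "tz": 0.079, "roll": 0},
    {"tx": -0.0015, "ty": 0.037, "tz": 0.079, "roll": 0},
  ],
)

```text
t: 8.87
eef_pos: [0.5337, 0.3031, 0.0514]
tcp_rot: [-0.0, 0.594, 0.805, -0.0]
ft_force: [0.4, -0.0, 0.9]
width: 0.0504
grasp_force: 0.0
```

Emit:
play_rows(
  steps=[
    {"tx": 0, "ty": 0, "tz": 0, "roll": 0},
    {"tx": 0, "ty": 0, "tz": 0, "roll": 0},
    {"tx": 0, "ty": 0, "tz": 0, "roll": 0},
    {"tx": 0, "ty": 0, "tz": 0, "roll": 0},
    {"tx": 0, "ty": 0, "tz": 0, "roll": 0},
    {"tx": 0, "ty": 0, "tz": 0, "roll": 0},
  ],
  gripper=0.0,
  grip_force=60,
)

```text
t: 9.37
eef_pos: [0.5337, 0.3037, 0.052]
tcp_rot: [0.0, 0.593, 0.805, 0.0]
ft_force: [-1.4, -0.6, 5.1]
width: 0.0171
grasp_force: 61.6
```

Emit:
play_rows(
  steps=[
    {"tx": 0, "ty": 0, "tz": -0.01, "roll": 0},
    {"tx": 0, "ty": 0, "tz": -0.03, "roll": 0},
    {"tx": 0, "ty": 0, "tz": -0.06, "roll": 0},
    {"tx": 0, "ty": 0, "tz": -0.09, "roll": 0},
    {"tx": 0, "ty": 0, "tz": -0.115, "roll": 0},
    {"tx": 0, "ty": 0, "tz": -0.12, "roll": 0},
    {"tx": 0, "ty": 0, "tz": -0.12, "roll": 0},
    {"tx": 0, "ty": 0, "tz": -0.12, "roll": 0},
  ],
)

```text
t: 10.03
eef_pos: [0.5329, 0.3034, 0.1702]
tcp_rot: [-0.001, 0.593, 0.805, -0.001]
ft_force: [-0.1, 0.3, -1.3]
width: 0.0168
grasp_force: 60.8
```

```bash
python3 - <<'E'
from h import *
s=read_state();print(s['width'],s['grasp_force'],s['ft_force'])
go(.5175,-.1855,.172,.655)
E
```

```text
0.016760442249181565 60.777214765548706 [-0.11400033  0.32387217 -1.34552884]
t10.03 tcp [0.5329 0.3034 0.1702] yaw 0.300 -> tx,ty,tz [-0.4626 -0.1592 -0.0015] roll -0.355 tilt [-0.002 -0.001] j [0.32 0.54 1.21 0.   1.39 0.02]
```

Moving to above the hub, turning the gear by 0.355 rad on the way.

Emit:
play_rows(
  steps=[
    {"tx": -0.018, "ty": -0.006, "tz": 0, "roll": -0.02},
    {"tx": -0.055, "ty": -0.019, "tz": 0, "roll": -0.05},
    {"tx": -0.092, "ty": -0.032, "tz": 0, "roll": -0.08},
    {"tx": -0.129, "ty": -0.044, "tz": 0, "roll": -0.11},
    {"tx": -0.166, "ty": -0.057, "tz": 0, "roll": -0.14},
    {"tx": -0.203, "ty": -0.07, "tz": 0, "roll": -0.17},
    {"tx": -0.24, "ty": -0.083, "tz": 0, "roll": -0.2},
    {"tx": -0.277, "ty": -0.095, "tz": 0, "roll": -0.23},
    {"tx": -0.314, "ty": -0.108, "tz": 0, "roll": -0.26},
    {"tx": -0.351, "ty": -0.121, "tz": 0, "roll": -0.29},
    {"tx": -0.388, "ty": -0.134, "tz": 0, "roll": -0.32},
    {"tx": -0.42, "ty": -0.145, "tz": 0, "roll": -0.355},
  ],
)

```text
t: 11.03
eef_pos: [0.5178, -0.1426, 0.1694]
tcp_rot: [-0.002, 0.442, 0.897, -0.0]
ft_force: [0.6, 0.2, -1.4]
width: 0.0169
grasp_force: 60.7
```

```bash
python3 - <<'E'
from h import *
go(.5175,-.1855,.135,.655)
E
```

```text
t11.03 tcp [ 0.5178 -0.1426  0.1694] yaw 0.656 -> tx,ty,tz [-0.0339 -0.0263  0.0343] roll 0.001 tilt [-0.003  0.002] j [-0.49  0.41  1.43 -0.    1.3  -1.14]
```

Emit:
play_rows(
  steps=[
    {"tx": -0.015, "ty": -0.012, "tz": 0.01, "roll": 0},
    {"tx": -0.03, "ty": -0.023, "tz": 0.02, "roll": 0},
    {"tx": -0.0345, "ty": -0.0267, "tz": 0.03, "roll": 0},
    {"tx": -0.0345, "ty": -0.0267, "tz": 0.034, "roll": 0},
    {"tx": -0.0345, "ty": -0.0267, "tz": 0.034, "roll": 0},
    {"tx": -0.0345, "ty": -0.0267, "tz": 0.034, "roll": 0},
    {"tx": -0.0345, "ty": -0.0267, "tz": 0.034, "roll": 0},
  ],
)

```text
t: 11.62
eef_pos: [0.5191, -0.183, 0.1377]
tcp_rot: [0.0, 0.441, 0.897, 0.0]
ft_force: [0.1, -0.8, -0.7]
width: 0.0165
grasp_force: 60.8
```

```bash
python3 - <<'E'
from h import *
np.set_printoptions(precision=1,suppress=True)
go(.5175,-.1855,.135,.655)
s=read_state();S=eyes.get_image('side')
x,y,z=s['eef_pos']
for h in (.0,-.015-.034,-.015): print('TCP%+.3f'%h,proj([x,y,z+h],S))
print('hub',proj([.5175,-.1855,.06],S))
im=S['color'][235:310,290:360].astype(int)
b=(im[...,2]>im[...,0]+50);ys,xs=np.nonzero(b);ys+=235;xs+=290
for r in range(ys.min(),ys.max()+1):
    k=xs[ys==r]; 
    if len(k):print(r,k.min(),k.max(),end=' ; ')
A=cv2.resize(S['color'][235:310,285:360],(600,600),interpolation=cv2.INTER_CUBIC);save(A,'s7.png')
E
```

```text
t11.62 tcp [ 0.5 -0.2  0.1] yaw 0.656 -> tx,ty,tz [-0. -0.  0.] roll 0.001 tilt [ 0. -0.] j [-0.6  0.5  1.4  0.   1.2 -1.2]
TCP+0.000 [323.7 255.5]
TCP-0.049 [324.1 275.7]
TCP-0.015 [323.8 261.8]
hub [323.9 287.8]
244 327 329 ; 245 326 329 ; 246 326 329 ; 247 327 329 ; 248 327 329 ; 249 327 329 ; 250 327 329 ; 251 327 329 ; 252 327 329 ; 253 327 329 ; 254 327 328 ; 255 327 328 ; 256 327 328 ; 257 327 328 ; 258 326 327 ; 269 320 329 ; 270 319 330 ; 271 319 329 ; 272 320 330 ; 273 321 330 ; 274 321 330 ; 275 321 330 ; 276 321 329 ;
```

View pics/s7.png

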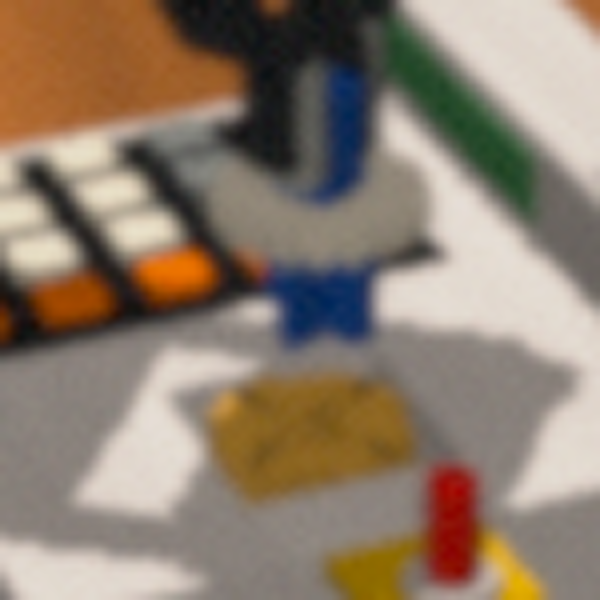

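```bash
python3 - <<'E'
from h import *
go(.5163,-.1839,.104,.655)
s=read_state();S=eyes.get_image('side')
x,y,z=s['eef_pos'];print(proj([x,y,z-.049],S),proj([x,y,z-.015],S))
im=S['color'][235:310,290:360].astype(int)
b=(im[...,2]>im[...,0]+50);ys,xs=np.nonzero(b);ys+=235;xs+=290
k=ys>266;print(xs[k].mean(),ys[k].max())
E
```

```text
t11.67 tcp [ 0.5191 -0.1832  0.1378] yaw 0.656 -> tx,ty,tz [ 0.0012 -0.0027  0.0338] roll 0.001 tilt [ 0.001 -0.   ] j [-0.55  0.47  1.45  0.    1.23 -1.21]
[324.10222967 275.6610314 ] [323.87459896 261.73997939]
325.0253164556962 276
```

Emit:
play_rows(
  steps=[
    {"tx": 0.001, "ty": -0.0027, "tz": 0.005, "roll": 0},
    {"tx": 0.001, "ty": -0.0027, "tz": 0.012, "roll": 0},
    {"tx": 0.001, "ty": -0.0027, "tz": 0.018, "roll": 0},
    {"tx": 0.001, "ty": -0.0027, "tz": 0.023, "roll": 0},
    {"tx": 0.001, "ty": -0.0027, "tz": 0.027, "roll": 0},
    {"tx": 0.001, "ty": -0.0027, "tz": 0.031, "roll": 0},
    {"tx": 0.001, "ty": -0.0027, "tz": 0.035, "roll": 0},
    {"tx": 0.001, "ty": -0.0027, "tz": 0.035, "roll": 0},
  ],
)

```text
t: 12.38
eef_pos: [0.5158, -0.1848, 0.1015]
tcp_rot: [-0.001, 0.442, 0.897, 0.0]
ft_force: [-0.2, 0.1, -1.4]
width: 0.017
grasp_force: 60.8
```

Emit:
play_rows(
  steps=[
    {"tx": 0, "ty": 0, "tz": 0.003, "roll": 0},
    {"tx": 0, "ty": 0, "tz": 0.006, "roll": 0},
    {"tx": 0, "ty": 0, "tz": 0.009, "roll": 0},
    {"tx": 0, "ty": 0, "tz": 0.012, "roll": 0},
    {"tx": 0, "ty": 0, "tz": 0.015, "roll": 0},
    {"tx": 0, "ty": 0, "tz": 0.015, "roll": 0},
  ],
)

```text
t: 12.88
eef_pos: [0.5158, -0.1848, 0.0867]
tcp_rot: [-0.001, 0.442, 0.897, 0.0]
ft_force: [-0.5, -0.2, -0.2]
width: 0.0164
grasp_force: 60.8
```

Emit:
play_rows(
  steps=[
    {"tx": 0, "ty": 0, "tz": 0.003, "roll": 0},
    {"tx": 0, "ty": 0, "tz": 0.006, "roll": 0},
    {"tx": 0, "ty": 0, "tz": 0.009, "roll": 0},
    {"tx": 0, "ty": 0, "tz": 0.011, "roll": 0},
    {"tx": 0, "ty": 0, "tz": 0.012, "roll": 0},
    {"tx": 0, "ty": 0, "tz": 0.012, "roll": 0},
    {"tx": 0, "ty": 0, "tz": 0.012, "roll": 0},
  ],
)

```text
t: 13.47
eef_pos: [0.5163, -0.1851, 0.0759]
tcp_rot: [0.001, 0.442, 0.897, -0.0]
ft_force: [-1.6, 0.4, 6.5]
width: 0.017
grasp_force: 61.9
```

Emit:
play_rows(
  steps=[
    {"tx": 0, "ty": 0, "tz": 0.001, "roll": 0},
    {"tx": 0, "ty": 0, "tz": 0.002, "roll": 0},
    {"tx": 0, "ty": 0, "tz": 0.003, "roll": 0},
    {"tx": 0, "ty": 0, "tz": 0.003, "roll": 0},
    {"tx": 0, "ty": 0, "tz": 0.003, "roll": 0},
  ],
)

```text
t: 13.88
eef_pos: [0.5164, -0.1852, 0.0749]
tcp_rot: [0.001, 0.442, 0.897, -0.0]
ft_force: [-7.8, 2.6, 24.6]
width: 0.0169
grasp_force: 64.3
```

```bash
python3 - <<'E'
from h import *
go(.5163,-.1851,.075,.655)
s=read_state();print(s['ft_force'],s['torque'],s['grasp_force'])
S=eyes.get_image('side');A=cv2.resize(S['color'][240:325,285:370],(600,600),interpolation=cv2.INTER_CUBIC);save(A,'s8.png')
E
```

```text
t13.88 tcp [ 0.5164 -0.1852  0.0749] yaw 0.655 -> tx,ty,tz [ 0.0002 -0.     -0.0001] roll 0.000 tilt [ 0.002 -0.002] j [-0.56  0.54  1.53 -0.    1.07 -1.22]
[-7.84669143  2.61913556 24.60751093] [0.61433297 1.25213681 0.02206907] 64.28216099739075
```

View pics/s8.png

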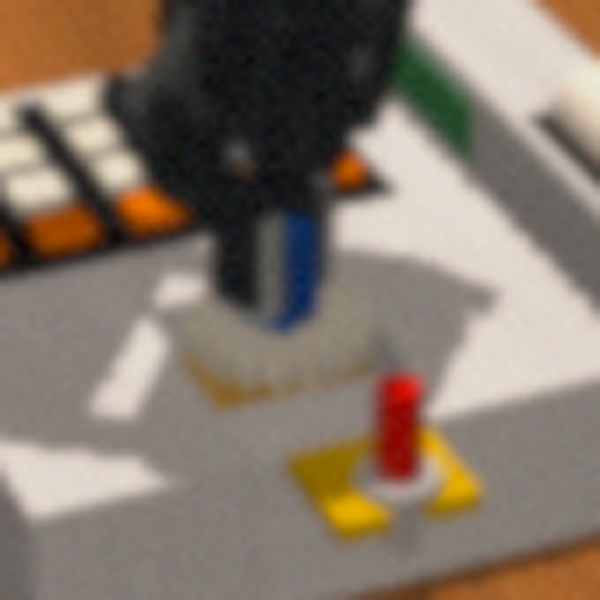

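```bash
python3 - <<'E'
from h import *
np.set_printoptions(precision=1,suppress=True)
S=eyes.get_image('side');im=S['color'].astype(int)
t=np.linspace(0,2*np.pi,200)
def low(c,r,z,cols):
    P=np.array([proj([c[0]+r*np.cos(a),c[1]+r*np.sin(a),z],S) for a in t]); P=P[P[:,1]>proj([*c,z],S)[1]]; P=P[np.argsort(P[:,0])]
    return np.interp(cols,P[:,0],P[:,1]),P[:,0].min(),P[:,0].max()
cols=np.arange(314,336,2)
for c in ((.5175,-.1855),(.5175,-.1835)):
  for h in (0,.004,.008): print(c,h,*low(c,.0285,.06+h,cols))
print('hub rim',low((.5175,-.1855),.027,.06,cols))
for u in cols: print(u,[tuple(int(v) for v in im[r,u]) for r in range(285,301)])
E
```

```text
(0.5175, -0.1855) 0 [292.8 293.8 294.4 294.8 295.  295.  294.9 294.6 294.2 293.5 292.4] 310.6028860377759 337.0968166889109
(0.5175, -0.1855) 0.004 [291.3 292.2 292.8 293.2 293.4 293.4 293.3 293.  292.6 291.8 290.8] 310.55504533062066 337.09138699950915
(0.5175, -0.1855) 0.008 [289.7 290.6 291.2 291.6 291.8 291.8 291.7 291.4 290.9 290.2 289.2] 310.5070551663916 337.0859373775114
(0.5175, -0.1835) 0 [292.5 293.4 294.  294.3 294.5 294.5 294.4 294.1 293.6 292.9 291.7] 310.3762495165371 336.83103607844583
(0.5175, -0.1835) 0.004 [290.9 291.8 292.4 292.7 292.9 292.9 292.8 292.5 292.  291.2 290.1] 310.32811834743296 336.8251886387051
(0.5175, -0.1835) 0.008 [289.3 290.2 290.8 291.1 291.3 291.3 291.2 290.9 290.4 289.6 288.5] 310.2798370723405 336.8193200245911
hub rim (array([292.2, 293.3, 294. , 294.4, 294.6, 294.7, 294.5, 294.2, 293.7,
       293. , 291.8]), np.float64(311.3005877395222), np.float64(336.39898658306885))
314 [(143, 134, 120), (146, 135, 120), (145, 134, 120), (137, 127, 113), (135, 126, 114), (133, 122, 108), (133, 118, 98), (134, 111, 82), (134, 103, 64), (133, 102, 57), 
[... 2122 characters left out ...]
131, 120, 103), (130, 117, 92), (133, 116, 97), (134, 124, 111), (140, 131, 124), (139, 131, 124), (141, 131, 126), (140, 130, 126), (139, 129, 125)]
332 [(143, 134, 118), (143, 132, 119), (145, 134, 118), (141, 132, 116), (137, 128, 112), (135, 126, 112), (133, 123, 107), (130, 118, 100), (130, 117, 99), (130, 117, 102), (138, 128, 118), (138, 130, 121), (138, 130, 124), (139, 131, 127), (142, 134, 130), (139, 131, 124)]
334 [(143, 135, 120), (144, 135, 120), (140, 131, 117), (139, 132, 117), (133, 125, 110), (132, 122, 106), (130, 118, 101), (128, 111, 87), (130, 113, 89), (135, 122, 110), (137, 130, 121), (136, 128, 122), (138, 131, 124), (139, 131, 126), (141, 133, 126), (138, 129, 121)]
```

Emit:
play_rows(
  steps=[
    {"tx": 0, "ty": 0, "tz": 0, "roll": 0},
    {"tx": 0, "ty": 0, "tz": 0, "roll": 0},
    {"tx": 0, "ty": 0, "tz": 0, "roll": 0},
    {"tx": 0, "ty": 0, "tz": 0.001, "roll": 0},
    {"tx": 0, "ty": 0, "tz": 0.001, "roll": 0},
    {"tx": 0, "ty": 0, "tz": 0.001, "roll": 0},
  ],
)

```text
t: 14.48
eef_pos: [0.5164, -0.1852, 0.0748]
tcp_rot: [0.002, 0.442, 0.897, -0.0]
ft_force: [-10.9, 4.4, 33.2]
width: 0.0165
grasp_force: 65.6
```

```bash
python3 -c "
from cell import job
print(job.hand_in())"
```

```text
the job is handed in; nothing more can be done
None
```

I handed the job in at about 14.5 s: the pin hangs free in the lug's notch, and the white gear is still gripped and pressed onto the hub. Home is judged from the measured height and a firm stop at about 33 N, since the plunger can't be read; no verdict came back.

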